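# Set the cut-off pressure of the ball pump with a screwdriver

## Robot

A 6-joint arm with a two-finger parallel gripper is mounted at the origin on the work surface. World frame = base frame: x ahead of the robot, y to its left, z up, the work surface at z = 0. Lengths are in m, angles in rad, forces in N, time in s.
With the tool pointing down it reaches from about 0.3 to 0.775 m from the base axis. Payload 14.6 kg.
Tool frame: the origin (TCP) lies at the centre of the arm's flange, where the gripper is bolted on; the fingertips stand 199 mm ahead of it and the grasp point (between the pads) lies ctrl.tcp_to_grasp ahead of it (ctrl.tcp_to_grasp is the distance from the TCP to the grasp point, in m); z points along the fingers, y is the line along which they close (so a half turn about z gives the same grasp; the last joint's range is limited). The gripper opens to 94 mm and grips with 3 to 60 N. Pads are 16 mm wide; open, the fingers measure 119 mm over their backs; the gripper's body (75 mm by 177 mm) begins 78 mm behind the grasp point.
Start: joints at [1.105, 0.3, 1.521, -0, 1.321, -0.067], TCP at [0.214, 0.507, 0.405] pointing down, gripper open.
Joint ranges: [-3.03, 3.03], [-0.79, 2.21], [0.23, 2.52], [-1.04, 4.18], [0, 3.07], [-2.55, 2.55]. Speed limits (rad/s): [2.22, 2.22, 2.57, 3.14, 3.14, 3.14].

## Interface

Orientations are given as [roll, pitch, yaw] about the fixed x, y, z axes, in that order (R = Rz(yaw) Ry(pitch) Rx(roll)).
In Python, from station import ctrl gives the robot as it stands. The module is installed in compiled form; this text tells all that it offers.
- The arm moves only by the shell command python3 -m jog 'ROWS' [OPENING] [FORCE]. ROWS is JSON, a list of rows, each a list of 6 numbers: the shift along the tool's x, y, z in cm, then the turn, a rotation vector about the tool's x, y, z in rad. In form: [[tx, ty, tz, ax, ay, az], ...]. A call has 1 to 8 rows; each row is the pose to reach, as a shift and turn from the pose commanded when the call began, along the tool's axes at that moment; what a row does not reach only later rows make up. A row lasts 1/10 s, in which the tool goes at most 50 mm and 8.59 degrees, less where a joint would pass 70% of its speed; a pose out of reach is approached as far as the arm can. A call with a gripper value outside its range is refused whole. OPENING is the opening in per cent of the stroke, from 0 (shut) to 100 (fully open), set as the call begins (- or left out, the last holds). The fingers move at their own pace and stop on an object; FORCE is the grip in N (left out, the last holds). Time passes only in rows, so rows that repeat a pose let the fingers close. It gives the time, the measured TCP pose, the force, the opening and the grip force at its end, in the units of the state.
- ctrl.get_obs(): the state, without advancing time (a new reading comes with each control period).
- ctrl.camera(name): name is "side" or "top" or "wrist"; returns a dict with "img" (384x512x3 uint8, blue, green, red), "intrinsics" (3x3 intrinsics, pixels), "R" (3x3) and "t" (3): a world point X has camera coordinates R X + t. Camera axes: x right, y down, z forward; pixel columns grow to the right and rows downward; lengths in m; the calibration is good to about 2 mm. A picture is of the moment at which its call begins. There is no depth.
- ctrl.hand_in(): hands the job in; it is judged then, once.
The state is a dict: "time_s": time; "qpos": joint angles; "joint_vel": joint speeds; "tau": joint torques, N m; "ee_pos": TCP position; "eef_rot": TCP orientation; "force": force on the tool from outside, world axes, zero at the start; "moment": the same for the moment, N m; "grip_width": finger opening in m; "grip_force": force on a finger pad.
Only numpy, scipy, OpenCV 4.12 (cv2) and the standard library are available. Lean on these libraries where they do the work, as an engineer would, in place of code of your own. Each camera call takes 0.05 s, during which the arm holds its last target. There are 200 camera calls.

## Task

Take the stubby screwdriver out of the bamboo tool block, feel its blade down into the slot of the ball pump's setting screw and turn the screw until the dial's long pointer stands on the short marker tab. Press and turn lightly so that the slot is not chewed up, then put the screwdriver back upright in its hole, fully down, and leave the other things on the counter where they are.

Things in the scene. Friction and masses are not known exactly. Their poses are not given: they have to be found in the camera images.
- pump: bench ball pump, fixed: grey steel case 190 x 260 x 98 mm with an aluminium panel on top (panel surface 101 mm above the counter). Origin: centre of its underside on the counter; x across the 190 mm, y along the 260 mm, z up. On the panel, in this frame: the setting screw at (-45, 75) mm, the dial at (5, -60) mm, a carrying handle rising 35 mm at x = 82 mm.
- screw (a point): centre of the setting screw's head at rest, on its vertical axis, 112 mm above the counter; fixed to the pump. A slot 3.6 mm wide, 6 mm deep crosses it. The slot's direction is NOT measured and bears no relation to pointer or pump: find it by feel or eye. A blade fully in has its tip 6 mm below this point, lower if pressed. Turning takes about 0.025 Nm; the screw stays where it is left.
- bushing (a point): centre of the rim of the brass bushing round the screw (bore 14 mm, outside 26 mm, rim 14 mm above the panel). The head sits 3 mm down in it and is sprung: it gives at most 2 mm, with about 1.5 N at first and 3.5 N at the bottom, where it stops hard. All blade forces together over 14 N chew the slot; a light turn takes 7 to 10 N. End stops lie 0.3 rad or more outside the range in use.
- dial (a point): centre of the dial's lens on the pump's top, 119 mm above the counter; steel bezel 80 mm across, 18 mm high, white face, scale marks, clear lens over pointer and marker so that neither can be touched.
- pointer (a joint): angle of the long thin black pointer about the dial's centre, rad, growing clockwise seen from above, 0 where it points along the pump's -x. It is geared 1:1 to the setting screw: turning the screw clockwise by 1 rad turns it clockwise by 1 rad.
- marker (a joint): angle of the short wide marker tab at the dial's edge, same zero and direction as the pointer. It does not move. At the start it lies 0.4 to 1.3 rad clockwise of the pointer.
- pointer_tip (a point): point on the pointer 27 mm from the dial's centre.
- marker_tip (a point): point on the marker tab 27 mm from the dial's centre.
- driver: stubby flat screwdriver, loose, 0.1 kg, 96 mm long, standing blade down in the tool block. Origin: middle of the blade's tip; z up the shaft to the handle; x along the blade's width. Blade 10 mm wide (x), 2 mm thick (y), flat for 14 mm; round 8 mm shaft up to z = 42 mm; black square handle 26 x 26 mm, faces square to x and y, from z = 42 to 92 mm.
- rack: bamboo tool block, fixed, 75 (x) x 170 (y) x 60 (z) mm, origin at the centre of its underside. The screwdriver's hole is at y = +45 mm; two ball needles and a hex key stand up to 36 mm above its top at y = -30 to -65 mm.
- rack_hole (a point): centre of the mouth of the screwdriver's round hole, 60 mm above the counter; hole 19 mm wide, 52 mm deep. The handle's underside rests on the block round it, so that a screwdriver fully down has its tip 42 mm below this point.
- shaker: stainless steel shaker bottle with press-button lid, loose, 74 mm across, 201 mm tall; origin at the centre of its underside. To be left alone.
- lacrosse_center (a point): centre of the black rubber lacrosse ball, 63 mm across, loose on the counter. To be left alone.
- roller: wooden peanut massage roller lying along its y, 136 mm long, 66 mm across, loose; origin under its middle on the counter. To be left alone.
- guardcase: blue plastic mouthguard case, loose, 78 x 86 x 29 mm; origin at the centre of its underside. To be left alone.
- latchbox: bamboo box with magnetic latch, loose, 90 (x) x 130 (y) x 61 mm; origin at the centre of its underside. To be left alone.
There are look-alikes about, which are no part of the job. Leave any orange or pink look-alike of the rack alone. Of the things shaped like the driver, the black one is meant.

How it is judged:
On the way, in this order (a step that is already met when the one before it is completed fails the run):
1. the screwdriver's blade is seated in the slot of the setting screw (tip at least 4.5 mm below the head's resting face, within 3 mm of the screw's axis, screwdriver upright within 0.12 rad) (z of driver in the frame of screw below -0.0045 m and horizontal distance between driver and screw below 0.003 m and angle between driver's own z axis and vertical below 0.12 rad), for 0.1 s.
2. with the blade still in the slot, the pointer is brought onto the marker (tips within 2.7 mm, 0.1 rad) (horizontal distance between pointer_tip and marker_tip below 0.0027 m and z of driver in the frame of screw below 0 m and horizontal distance between driver and screw below 0.004 m), for 0.1 s.
At the end, for the whole second after the job is handed in: The pointer stands on the marker (27 mm from the dial's centre they are within 2.7 mm, 0.1 rad), and the screwdriver stands at rest, released and upright within 0.1 rad, in its hole in the tool block, its tip at least 39 mm below the mouth and within 7 mm of the hole's axis (horizontal distance between pointer_tip and marker_tip below 0.0027 m and horizontal distance between driver and rack_hole below 0.007 m and z of driver in the frame of rack_hole below -0.039 m and angle between driver's own z axis and vertical below 0.1 rad and linear speed of driver below 0.02 m/s); the robot touches nothing.
It fails at once if the screwdriver bears on the pump with more than 14 N (contact force between driver and pump above 14 N).
It fails at once if a bystander is moved by more than 25 mm (distance of any of shaker, lacrosse_center, roller, guardcase, latchbox from where it was at the start of the episode above 0.025 m).
It also fails if it takes over 67 s, if anything falls off the work surface, if the arm or the gripper's body presses on something with over 40 N, if the wrist force passes 120 N, or if a joint passes its speed limit or range.

## Working session

There is one attempt and no reset: what is moved stays moved. The work goes in short steps, Python scripts to look and compute and a shell command to move; the robot and the scene stay as the last step left them, time stands still between calls to the robot, and variables do not carry over. Pictures are saved under pics/ and viewed, at most 10 in all, crops included, and the job is handed in when it is done.

```bash
mkdir -p pics; cat > h.py <<'E'
import numpy as np, cv2
from station import ctrl
def shot(name,fn=None):
    c=ctrl.camera(name)
    if fn: cv2.imwrite('pics/'+fn,c['img']); np.savez('pics/'+fn+'.npz',K=c['intrinsics'],R=c['R'],t=c['t'])
    return c
def ray(c,u,v,z):
    K=np.array(c['K'] if 'K' in c else c['intrinsics']);R=np.array(c['R']);t=np.array(c['t'])
    o=-R.T@t; d=R.T@np.linalg.inv(K)@np.array([u,v,1.]); return o+d*(z-o[2])/d[2]
def proj(c,X):
    K=np.array(c['K'] if 'K' in c else c['intrinsics']);p=K@(np.array(c['R'])@np.array(X)+np.array(c['t'])); return p[:2]/p[2]
E
python3 - <<'E'
from h import *
a=shot('top','top1.png');b=shot('side','side1.png')
for c in(a,b): print(-np.array(c['R']).T@c['t'], np.array(c['intrinsics']).tolist())
print(ctrl.get_obs(),ctrl.tcp_to_grasp)
cv2.imwrite('pics/top1b.png',cv2.resize(a['img'],(800,600),interpolation=cv2.INTER_CUBIC))
E
```

```text
[ 0.22891573 -0.00220439  1.38765034] [[397.0266448900585, 0.0, 251.8006240496238], [0.0, 397.0266448900585, 191.42190345187313], [0.0, 0.0, 1.0]]
[0.34111404 1.07175092 1.16459401] [[497.7439338184607, 0.0, 252.7535948592657], [0.0, 497.7439338184607, 200.34833873452573], [0.0, 0.0, 1.0]]
{'time_s': 0.1, 'qpos': array([ 1.10541712e+00,  3.00407883e-01,  1.52151196e+00, -3.33674014e-05,
        1.32069538e+00, -6.65876743e-02]), 'joint_vel': array([ 5.30818996e-04, -1.51819010e-03,  1.06736053e-05, -1.07532936e-03,
        9.22255032e-04, -1.11229420e-04]), 'tau': array([ 8.34889070e-04, -5.32648122e+01, -3.53277361e+01,  7.09649012e-02,
        2.35950190e-02, -6.55152758e-05]), 'ee_pos': array([0.21355341, 0.50681686, 0.40415014]), 'eef_rot': array([-3.14057020e+00, -3.57908003e-05,  2.74280938e+00]), 'force': array([ 0.28233713, -0.01485746, -0.63750136]), 'moment': array([-0.00370631,  0.02240089,  0.01512314]), 'grip_force': 0.0, 'grip_width': 0.09403870568700362} 0.1804
```

View pics/top1b.png

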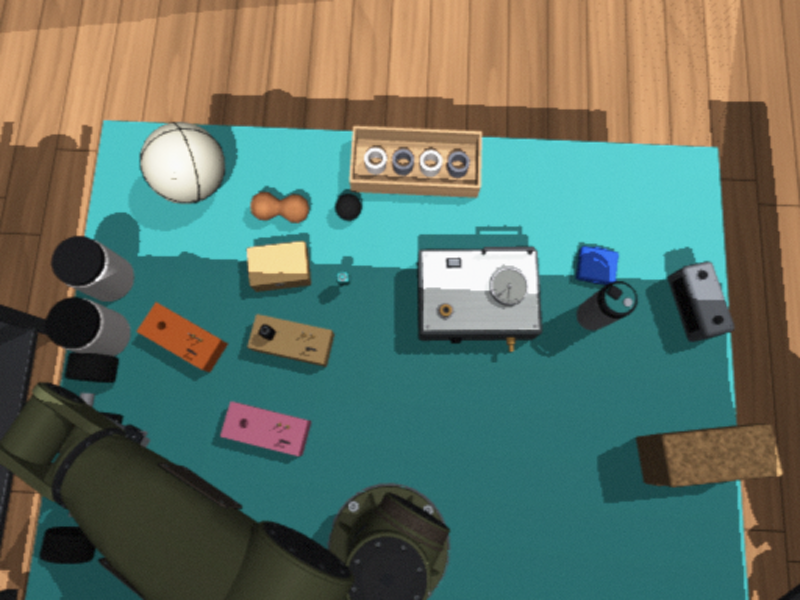

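View pics/side1.png

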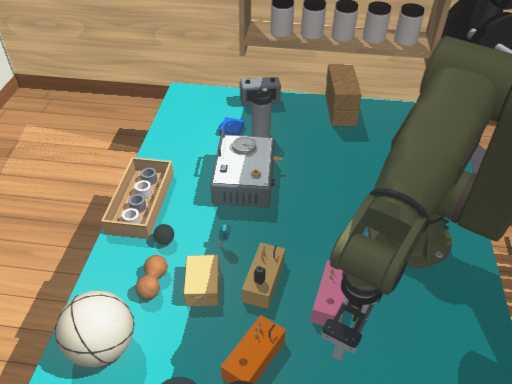

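The top view shows the black driver in the natural block at about (267,331) in the 800-px picture, with needles at its right end. The pump's bushing is at (445,310) and the dial at (508,286). The box, ball and shaker stand clear of the path.

```bash
python3 - <<'E'
from h import *
c=np.load('pics/top1.png.npz'); s=512/800
img=cv2.imread('pics/top1.png')
d=ray(c,267*s,331*s,.112);b=ray(c,445*s,310*s,.115);l=ray(c,508*s,286*s,.119)
print('driver',d,'bush',b,'dial',l,'dist',np.linalg.norm(b-l),'exp',np.hypot(50,135)/1e3)
# rack corners (top)
for p in [(257,315),(333,327),(328,365),(248,351)]: print(ray(c,p[0]*s,p[1]*s,.06))
v=(l-b)[:2]; a=np.arctan2(v[1],v[0])-np.arctan2(-135,50); print('pump yaw',a)
cs=np.load('pics/side1.png.npz')
for X in(d,b,l): print(proj(cs,X))
from scipy.spatial.transform import Rotation as Ro
o=ctrl.get_obs();R=Ro.from_euler('xyz',o['eef_rot']).as_matrix();print(R)
t=d.copy();t[2]=.404;print('shift tool cm',R.T@(t-o['ee_pos'])*100)
E
```

```text
driver [0.42916837 0.27675576 0.112     ] bush [ 0.49105456 -0.09203208  0.115     ] dial [ 0.54806843 -0.22239861  0.119     ] dist 0.1423447016168711 exp 0.1439618004888797
[0.47149881 0.31321946 0.06      ]
[0.45302941 0.1457007  0.06      ]
[0.37014379 0.15062391 0.06      ]
[0.39187352 0.32498658 0.06      ]
pump yaw 0.05756643500361247
[259.98957929 267.52646388]
[255.64709912 171.81001202]
[244.04282474 143.53106425]
[[-9.21534126e-01  3.88297142e-01 -4.29997144e-04]
 [ 3.88297379e-01  9.21533659e-01 -9.28325249e-04]
 [ 3.57908003e-05 -1.02245016e-03 -9.99999477e-01]]
shift tool cm [-2.88028669e+01 -1.28286219e+01  2.70999822e-02]
```

```bash
python3 -m jog '[[-4.8,-2.1,0,0,0,0],[-9.6,-4.3,0,0,0,0],[-14.4,-6.4,0,0,0,0],[-19.2,-8.5,0,0,0,0],[-24,-10.7,0,0,0,0],[-28.8,-12.8,0,0,0,0],[-28.8,-12.8,0,0,0,0],[-28.8,-12.8,0,0,0,0]]'
python3 - <<'E'
from h import *
c=shot('wrist','w1.png'); print(-np.array(c['R']).T@c['t'],ctrl.get_obs()['ee_pos'])
E
```

```text
time_s: 0.9
ee_pos: [0.4302, 0.2758, 0.4043]
eef_rot: [-3.141, -0.0, 2.74]
force: [-1.2, 0.5, 0.4]
grip_width: 0.094
grip_force: 0.0
[0.35661489 0.30700165 0.38423135] [0.42933008 0.27695712 0.40436183]
```

View pics/w1.png

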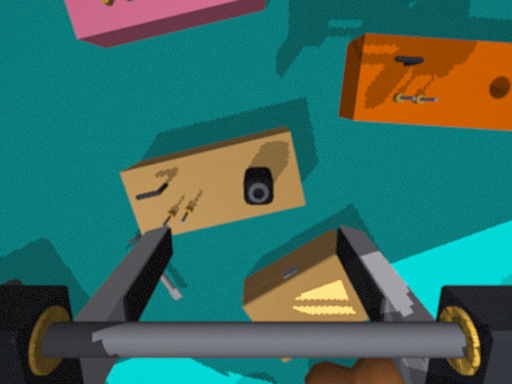

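The wrist view shows the driver's handle at about (258,185), nearly square to the image; needles stand left at (160-190,185-215). I'll crop to read the handle's angle.

```bash
python3 - <<'E'
from h import *
im=cv2.imread('pics/w1.png');c=np.load('pics/w1.png.npz')
print('nadir px',proj(c,[.3566,.3070,0]))
cr=cv2.resize(im[150:225,215:315],(800,600),interpolation=cv2.INTER_CUBIC)
cv2.imwrite('pics/w1c.png',cv2.convertScaleAbs(cr,alpha=1.8,beta=20))
E
```

```text
nadir px [254.36452885  95.68133577]
```

View pics/w1c.png

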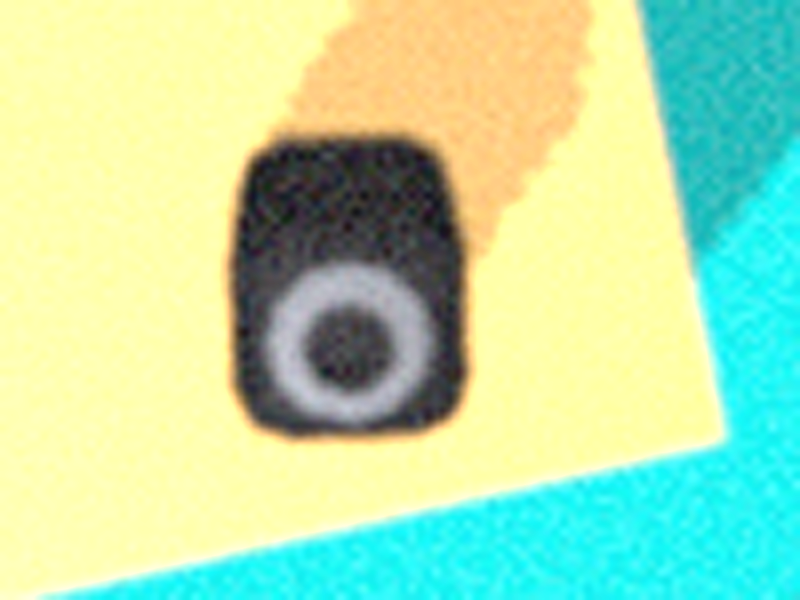

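```bash
python3 - <<'E'
from h import *
from scipy.spatial.transform import Rotation as Ro
c=np.load('pics/w1.png.npz'); f=lambda x,y,z:ray(c,x/8+215-.44,y/8+150-.44,z)
d=f(348,342,.112);print(d)
e=f(450,428,.109)-f(260,432,.109);o=ctrl.get_obs();R=Ro.from_euler('xyz',o['eef_rot']).as_matrix()
print('edge in tool',R.T@e, 'shift',R.T@(d-o['ee_pos'])*100)
e=f(450,140,.06)-f(260,140,.06);print('far edge',R.T@e)
print(o['ee_pos'])
E
```

```text
[0.42917113 0.27947094 0.112     ]
edge in tool [ 4.07289946e-04  2.02182745e-02 -7.30344487e-06] shift [ 0.09514259  0.23622297 29.23615909]
far edge [-4.80941999e-05  2.31107363e-02 -8.65514674e-06]
[0.42933008 0.27695712 0.40436183]
```

```bash
python3 -m jog '[[0.1,0.2,4,0,0,0],[0.1,0.2,8,0,0,0],[0.1,0.2,11,0,0,0],[0.1,0.2,13.6,0,0,0],[0.1,0.2,13.6,0,0,0],[0.1,0.2,13.6,0,0,0]]' 60 40
python3 -m jog '[[0,0,0,0,0,0],[0,0,0,0,0,0],[0,0,0,0,0,0],[0,0,0,0,0,0],[0,0,0,0,0,0],[0,0,0,0,0,0]]' 0 40
```

```text
time_s: 1.55
ee_pos: [0.4286, 0.2804, 0.2694]
eef_rot: [3.142, -0.0, 2.744]
force: [-0.2, 0.0, 0.2]
grip_width: 0.0567
grip_force: 0.0
time_s: 2.15
ee_pos: [0.4292, 0.2793, 0.2691]
eef_rot: [3.141, 0.0, 2.743]
force: [-1.3, -0.7, 5.6]
grip_width: 0.026
grip_force: 39.9
```

```bash
python3 -m jog '[[0,0,-3,0,0,0],[0,0,-6,0,0,0],[0,0,-9,0,0,0],[0,0,-12,0,0,0],[0,0,-14.2,0,0,0],[-2,-3,-14.2,0,0,0],[-4.5,-7,-14.2,0,0,0],[-7,-11,-14.2,0,0,0]]'
python3 -m jog '[[-2.6,-4.1,0,0,0,0],[-5.2,-8.2,0,0,0,0],[-7.8,-12.3,0,0,0,0],[-10.4,-16.4,0,0,0,0],[-13.1,-20.8,0,0,0,0],[-13.1,-20.8,0,0,0,0],[-13.1,-20.8,0,0,0,0]]'
python3 - <<'E'
from h import *
shot('top','top2.png');c=shot('wrist','w2.png');shot('side','s2.png')
o=ctrl.get_obs();print(o['ee_pos'],o['eef_rot'],o['qpos'],o['force'])
b=[.4911,-.092,.115];print(proj(c,b),proj(c,[*o['ee_pos'][:2],o['ee_pos'][2]-.25]))
E
```

```text
time_s: 2.95
ee_pos: [0.4507, 0.1494, 0.4105]
eef_rot: [-3.141, -0.0, 2.744]
force: [1.4, 0.8, -1.0]
grip_width: 0.0256
grip_force: 39.9
time_s: 3.65
ee_pos: [0.4908, -0.0927, 0.4102]
eef_rot: [-3.142, -0.001, 2.74]
force: [0.7, 0.7, -1.1]
grip_width: 0.0258
grip_force: 39.9
[ 0.49079871 -0.0907044   0.41059313] [ 3.14144725e+00 -2.70714429e-04  2.74411650e+00] [-2.56170394e-01  1.81375250e-01  1.65379634e+00  1.88626800e-04
  1.30666861e+00 -1.42953981e+00] [-0.12268261 -0.40315293 -1.87553659]
[254.08159622 194.69126827] [255.57175158 211.50859701]
```

View pics/w2.png

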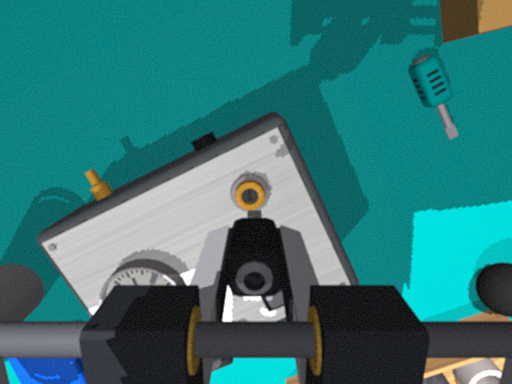

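The wrist view shows the bushing at about (250,194) and the blade just below it at (255,213), with the dial at (145,275). I'll crop to read the slot and blade directions.

```bash
python3 - <<'E'
from h import *
im=cv2.imread('pics/w2.png')
a=cv2.resize(im[165:240,215:290],(600,600),interpolation=cv2.INTER_CUBIC)
a=cv2.convertScaleAbs(a,alpha=1.5,beta=10)
cv2.imwrite('pics/w2c.png',a)
E
```

```text
(no output)
```

View pics/w2c.png

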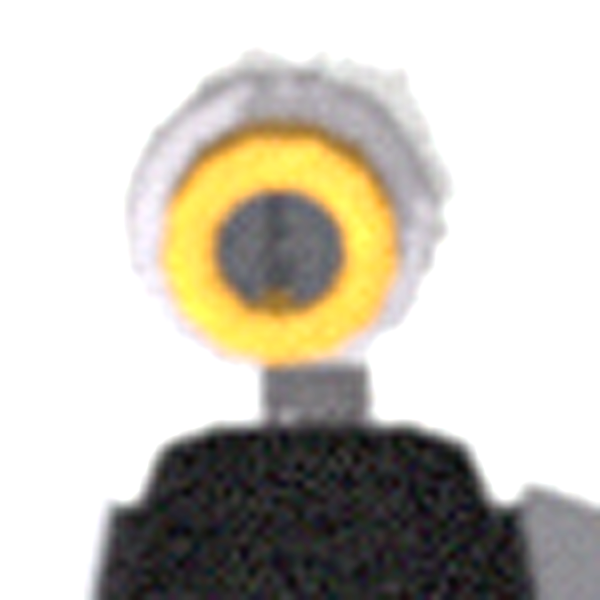

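Slot runs about along the image vertical (tool x) while the blade is wide along tool y, so a turn of about +90° is needed. First I'll look at the dial from close by.

```bash
python3 -m jog '[[-3.5,-2.5,0,0,0,0],[-7,-5,0,0,0,0],[-10.5,-7.5,0,0,0,0],[-13.3,-9.8,0,0,0,0],[-13.3,-9.8,0,0,0,0],[-13.3,-9.8,0,0,0,0]]'
cat > slot.py <<'E'
from h import *
im=cv2.imread('pics/w2.png').astype(float);c=np.load('pics/w2.png.npz')
hsv=cv2.cvtColor(im.astype(np.uint8),cv2.COLOR_BGR2HSV)
m=((hsv[...,0]>10)&(hsv[...,0]<35)&(hsv[...,1]>120)).astype(np.uint8);m[:165]=0;m[240:]=0;m[:,:215]=0;m[:,290:]=0
cs=max(cv2.findContours(m,0,1)[0],key=cv2.contourArea);el=cv2.fitEllipse(cs);print(el)
b=ray(c,*el[0],.115);print('bushing',b)
# rectified patch of head z=.112
S=np.zeros((121,121))
n=np.arange(-6,6.01,.1)*1e-3
P=np.array([[proj(c,[b[0]+x,b[1]+y,.112]) for y in n] for x in n]).astype(np.float32)
S=cv2.remap(im.mean(2).astype(np.float32),P[...,0],P[...,1],cv2.INTER_LINEAR)
best=[]
X,Y=np.meshgrid(n,n,indexing='ij')
for a in np.arange(0,np.pi,.05):
  for off in np.arange(-.002,.0021,.0005):
    u=X*np.cos(a)+Y*np.sin(a);v=-X*np.sin(a)+Y*np.cos(a)-off
    r=np.hypot(X,Y)<.0055
    best.append((S[r&(abs(v)<.0016)].mean()-S[r&(abs(v)>.0022)].mean(),round(a,2),off))
best.sort();print(best[:5])
E
python3 slot.py
python3 - <<'E'
from h import *
c=shot('wrist','w3.png');o=ctrl.get_obs();print(o['ee_pos'],o['eef_rot'])
p=proj(c,[.548,-.222,.119]).astype(int);print(p)
x=max(p[0]-50,0);y=max(p[1]-38,0)
cv2.imwrite('pics/w3c.png',cv2.resize(c['img'][y:y+75,x:x+100],(800,600),interpolation=cv2.INTER_CUBIC));print(x,y)
E
```

```text
time_s: 4.4
ee_pos: [0.5757, -0.2328, 0.4101]
eef_rot: [3.141, -0.001, 2.744]
force: [0.1, 0.2, -1.7]
grip_width: 0.026
grip_force: 39.9
((249.5585174560547, 194.8895263671875), (27.99332046508789, 28.965059280395508), 1.373352289199829)
bushing [ 0.48977114 -0.0955901   0.115     ]
[(np.float32(-9.573956), np.float64(2.85), np.float64(0.0005)), (np.float32(-9.544796), np.float64(2.9), np.float64(0.0005)), (np.float32(-9.509716), np.float64(2.95), np.float64(0.001)), (np.float32(-9.488121), np.float64(2.8), np.float64(0.0005)), (np.float32(-9.487705), np.float64(3.0), np.float64(0.001))]
[ 0.57548827 -0.23235428  0.41052795] [ 3.14139767e+00 -5.32825112e-04  2.74419503e+00]
[253 160]
203 122
```

View pics/w3c.png

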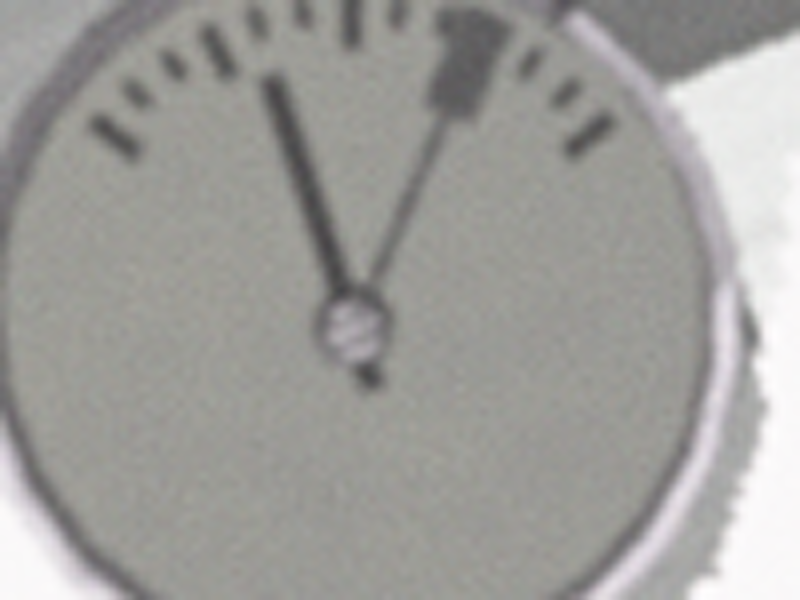

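The dial is clear: pivot at (355,325), long pointer's tip at (272,85) and marker tab at (465,80), so the tab is clockwise of the pointer.

```bash
cat > dial.py <<'E'
from h import *
c=np.load('pics/w3.png.npz'); f=lambda x,y:ray(c,x/8+203-.44,y/8+122-.44,.114)[:2]
o=f(355,325);P=f(272,85)-o;M=f(465,80)-o;T=f(372,385)-o
an=lambda v:-np.arctan2(v[1],v[0])
print(o,np.linalg.norm(P),np.linalg.norm(M),'world cw ang',an(P),an(M),'diff',an(M)-an(P),'tail',an(-T))
E
python3 dial.py
python3 -m jog '[[3.3,2.3,0,0,0,0.14],[6.6,4.6,0,0,0,0.28],[9.9,7,0,0,0,0.42],[13.2,9.3,0,0,0,0.56],[13.2,9.3,0,0,0,0.7],[13.2,9.3,0,0,0,0.84],[13.2,9.3,1,0,0,0.98],[13.2,9.3,1.5,0,0,1.1]]'
python3 -m jog '[[0,0,0.5,0,0,0.14],[0,0,1,0,0,0.28],[0,0,1.5,0,0,0.33],[0,0,1.5,0,0,0.33],[0,0,1.5,0,0,0.33],[0,0,1.5,0,0,0.33]]'
python3 - <<'E'
from h import *
from scipy.spatial.transform import Rotation as Ro
c=shot('wrist','w4.png');o=ctrl.get_obs();print(o['ee_pos'],o['eef_rot'],o['qpos'],o['force'])
im=c['img'];hsv=cv2.cvtColor(im,cv2.COLOR_BGR2HSV)
m=((hsv[...,0]>10)&(hsv[...,0]<35)&(hsv[...,1]>120)).astype(np.uint8);p=proj(c,[.49,-.0955,.115]);print(p)
k=np.zeros_like(m);cv2.circle(k,tuple(int(v) for v in p),30,1,-1);m*=k
h=max(cv2.findContours(m,0,1)[0],key=cv2.contourArea);h=cv2.convexHull(h);el=cv2.fitEllipse(h);print(el,ray(c,*el[0],.115))
print('tip px',proj(c,[*o['ee_pos'][:2],.13]))
x,y=int(p[0])-40,int(p[1])-40
cv2.imwrite('pics/w4c.png',cv2.convertScaleAbs(cv2.resize(im[y:y+75,x:x+80],(640,600),interpolation=cv2.INTER_CUBIC),alpha=1.5,beta=10));print(x,y)
E
```

```text
[ 0.5481332  -0.22782088] 0.025846825756482564 0.027402670713268823 world cw ang -3.0663736936008275 -2.321259440203065 diff 0.7451142533977624 tail -3.009980977177193
time_s: 5.25
ee_pos: [0.4891, -0.0952, 0.3957]
eef_rot: [3.141, 0.0, 1.639]
force: [-0.1, 0.4, -1.0]
grip_width: 0.0258
grip_force: 39.9
time_s: 5.85
ee_pos: [0.4897, -0.0963, 0.3812]
eef_rot: [3.141, -0.0, 1.315]
force: [0.8, -1.3, -1.4]
grip_width: 0.0258
grip_force: 39.9
[ 0.48972257 -0.0964622   0.38110094] [ 3.14083478e+00 -1.09556167e-05  1.31436868e+00] [-2.67879372e-01  2.08095516e-01  1.69272536e+00  2.07590098e-05
  1.24001408e+00 -1.14584519e-02] [ 0.84508737  0.06490343 -0.60107636]
[254.1671     203.01319121]
((255.6453094482422, 201.87539672851562), (31.859878540039062, 33.91893768310547), 169.04151916503906) [ 0.49131787 -0.09490698  0.115     ]
tip px [254.15021281 210.71001559]
214 163
```

View pics/w4c.png

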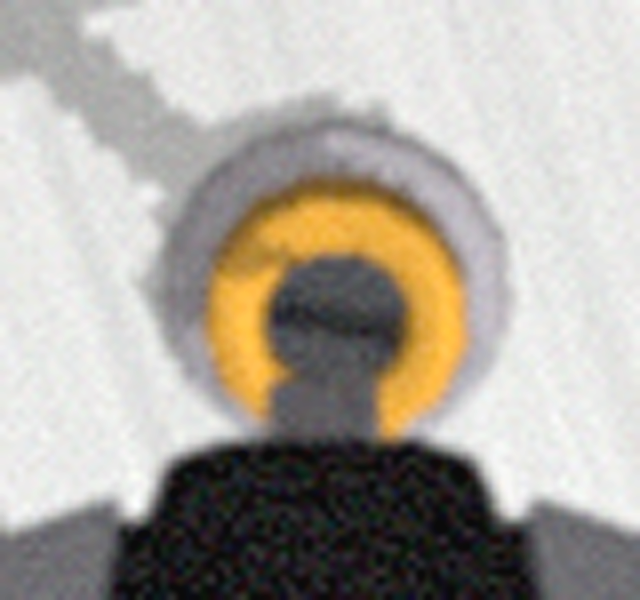

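The slot here runs from (290,308) to (395,325), i.e. about 0.15 rad more clockwise than the blade. I'll correct turn and centring, lower the blade and measure blade against bore.

```bash
python3 -m jog '[[0.15,0.07,0.4,0,0,0.1],[0.15,0.07,0.8,0,0,0.15],[0.15,0.07,1,0,0,0.15],[0.15,0.07,1,0,0,0.15],[0.15,0.07,1,0,0,0.15]]'
cat > look.py <<'E'
from h import *
import sys
c=shot('wrist',sys.argv[1]);o=ctrl.get_obs();print(o['ee_pos'],o['eef_rot'],o['force'])
im=c['img'];hsv=cv2.cvtColor(im,cv2.COLOR_BGR2HSV)
m=((hsv[...,0]>10)&(hsv[...,0]<35)&(hsv[...,1]>120)).astype(np.uint8);p=proj(c,[.4905,-.0952,.115])
k=np.zeros_like(m);cv2.circle(k,tuple(int(v) for v in p),30,1,-1);m*=k
h=max(cv2.findContours(m,0,1)[0],key=cv2.contourArea);x,y,w,hh=cv2.boundingRect(h);print('brass box',x,y,w,hh,'cx',x+w/2-.5)
el=cv2.fitEllipse(cv2.convexHull(h));print(el,ray(c,*el[0],.115),'tool px at rim',proj(c,[*o['ee_pos'][:2],.115]))
for r in range(int(el[0][1])-8,int(el[0][1])+15):
    print(r,''.join('B' if m[r,q] else '%x'%(im[r,q].mean()//16) for q in range(int(p[0])-20,int(p[0])+21)))
E
python3 look.py w5.png
```

```text
time_s: 6.4
ee_pos: [0.4909, -0.0955, 0.3709]
eef_rot: [3.141, -0.0, 1.164]
force: [0.2, -0.8, -0.6]
grip_width: 0.0259
grip_force: 39.9
[ 0.49091349 -0.09554299  0.37088779] [ 3.14129898e+00 -6.06991824e-05  1.16395966e+00] [-0.96758108  0.61041782 -0.15968503]
brass box 238 190 34 30 cx 254.5
((254.2418212890625, 206.9881134033203), (33.49502182006836, 34.38646697998047), 21.810218811035156) [ 0.49138563 -0.09455265  0.115     ] tool px at rim [254.18532194 208.40871966]Traceback (most recent call last):
  File "look.py", line 10, in <module>
    print(r,''.join('B' if m[r,q] else '%x'%(im[r,q].mean()//16) for q in range(int(p[0])-20,int(p[0])+21)))
            ~~~~~~~^^^^^^^^^^^^^^^^^^^^^^^^^^^^^^^^^^^^^^^^^^^^^^^^^^^^^^^^^^^^^^^^^^^^^^^^^^^^^^^^^^^^^^^^
  File "look.py", line 10, in <genexpr>
    print(r,''.join('B' if m[r,q] else '%x'%(im[r,q].mean()//16) for q in range(int(p[0])-20,int(p[0])+21)))
                                       ~~~~^^~~~~~~~~~~~~~~~~~~~
TypeError: %x format: an integer is required, not numpy.float64
```

```bash
sed -i "s/'%x'%(im\[r,q\].mean()\/\/16)/'%x'%int(im[r,q].mean()\/\/10)/" look.py; sed -i "s/'%x'%int(im\[r,q\].mean()\/\/10)/chr(48+int(im[r,q].mean()\/\/8))/" look.py
python3 look.py w6.png
```

```text
[ 0.49092291 -0.09554888  0.37088469] [ 3.14123896e+00 -5.36610743e-05  1.16370544e+00] [ 0.82662618 -0.77534126 -2.161045  ]
brass box 238 190 34 29 cx 254.5
((254.4953155517578, 207.10716247558594), (33.19757080078125, 35.32880783081055), 164.38980102539062) [ 0.49154482 -0.09473527  0.115     ] tool px at rim [254.15585928 208.39422825]
199 :9::::8BBBBBBBBBBBBBBBBBBBBBBBBBBBBBB:=>?
200 99:::87BBBBBBBBBBBBB8777BBBBBBBBBBBBB:<>>
201 99::98BBBBBBBBBBB7666566576BBBBBBBBBBB<>?
202 9::998BBBBBBBBBB545555555666BBBBBBBBBB<>?
203 :9::88BBBBBBBBB44453444565666BBBBBBBBB<>?
204 :;:99BBBBBBBBB5454344455666656BBBBBBBB;<>
205 ;;;98BBBBBBBBB5445444456665556BBBBBBBBB<>
206 :;::9BBBBBBBB444555445545554546BBBBBBBB=>
207 9:999BBBBBBBB433343322434234445BBBBBBBB=>
208 99999BBBBBBBB42222333323333324BBBBBBBBB=>
209 :::99BBBBBBBB534333343333432225BBBBBBBB=>
210 ;;::9BBBBBBBBB6555555556545654BBBBBBBBB=>
211 <;;::BBBBBBBBB66667666666776456BBBBBBB=>>
212 ><;<<<BBBBBBBB7676676777677654BBBBBBBB===
213 ?<;;<<BBBBBBBB777777767666666BBBBBBBBB=>>
214 @><<<=<BBBBBBB976676667766776BBBBBBBBB=>>
215 B@=<<<;BBBBBBBB86767777667678BBBBBBBB=>=@
216 BB@=<<<;BBBBBB:7667677676778:BBBBBBBB=>?@
217 BBA?<<<;BBBBBB854555555555588BBBBBBB==>?B
218 BBB@=;:76BBBBB4323233324323446BBBBBB:<>@A
219 BB@>;653110002201200101001012101012357:>@
220 B@<74300021000010B0112B120000111022B2348=
221 @;620001111102220101210012101222B100B0138
```

Blade and slot are parallel and centred within about 1 mm. Feel down.

```bash
python3 -m jog '[[0,0,0.3,0,0,0],[0,0,0.6,0,0,0],[0,0,0.7,0,0,0],[0,0,0.75,0,0,0],[0,0,0.8,0,0,0],[0,0,0.8,0,0,0]]'
python3 -m jog '[[0,0,0.05,0,0,0],[0,0,0.1,0,0,0],[0,0,0.1,0,0,0]]'
python3 -m jog '[[0,0,0.05,0,0,0],[0,0,0.1,0,0,0],[0,0,0.1,0,0,0]]'
```

```text
time_s: 7.1
ee_pos: [0.4909, -0.0955, 0.3627]
eef_rot: [3.142, -0.0, 1.163]
force: [0.6, -0.3, -0.3]
grip_width: 0.026
grip_force: 39.9
time_s: 7.4
ee_pos: [0.4909, -0.0955, 0.3616]
eef_rot: [-3.142, 0.0, 1.163]
force: [-0.3, 0.3, -1.1]
grip_width: 0.0256
grip_force: 39.9
time_s: 7.7
ee_pos: [0.4909, -0.0955, 0.3606]
eef_rot: [-3.142, 0.0, 1.163]
force: [-0.1, 0.3, -1.0]
grip_width: 0.0256
grip_force: 39.9
```

```bash
python3 -m jog '[[0,0,0.05,0,0,0],[0,0,0.1,0,0,0],[0,0,0.1,0,0,0]]'
python3 -m jog '[[0,0,0.05,0,0,0],[0,0,0.1,0,0,0],[0,0,0.1,0,0,0]]'
```

```text
time_s: 8.0
ee_pos: [0.4909, -0.0955, 0.3596]
eef_rot: [-3.141, -0.0, 1.163]
force: [-0.3, 0.3, -0.5]
grip_width: 0.0261
grip_force: 39.9
time_s: 8.3
ee_pos: [0.4909, -0.0956, 0.3586]
eef_rot: [-3.141, 0.0, 1.163]
force: [0.3, -0.6, -0.8]
grip_width: 0.0254
grip_force: 39.9
```

```bash
python3 -m jog '[[0,0,0.05,0,0,0],[0,0,0.1,0,0,0],[0,0,0.1,0,0,0]]'
```

```text
time_s: 8.6
ee_pos: [0.4909, -0.0955, 0.3576]
eef_rot: [-3.141, 0.0, 1.163]
force: [-0.6, 0.2, -0.5]
grip_width: 0.0256
grip_force: 39.9
```

The tip is at about 106.6 mm without force: it is in the slot. A touch further until the spring is felt.

```bash
python3 -m jog '[[0,0,0.05,0,0,0],[0,0,0.05,0,0,0],[0,0,0.05,0,0,0]]'
python3 -m jog '[[0,0,0.05,0,0,0],[0,0,0.05,0,0,0],[0,0,0.05,0,0,0]]'
```

```text
time_s: 8.9
ee_pos: [0.4909, -0.0955, 0.3572]
eef_rot: [3.142, 0.0, 1.163]
force: [0.6, -0.5, -0.6]
grip_width: 0.0259
grip_force: 39.9
time_s: 9.2
ee_pos: [0.4909, -0.0955, 0.3568]
eef_rot: [3.141, -0.0, 1.163]
force: [-0.3, 0.3, 1.0]
grip_width: 0.0261
grip_force: 39.9
```

Spring felt (+1.5 N). Now turn in small steps, watching the forces.

```bash
python3 -m jog '[[0,0,0.04,0,0,0.03],[0,0,0.04,0,0,0.06],[0,0,0.04,0,0,0.1],[0,0,0.04,0,0,0.14],[0,0,0.04,0,0,0.18],[0,0,0.04,0,0,0.2],[0,0,0.04,0,0,0.2]]'
python3 -c "
from h import *
o=ctrl.get_obs();print(o['force'],o['moment'],o['ee_pos'],o['eef_rot'])"
```

```text
time_s: 9.9
ee_pos: [0.4909, -0.0956, 0.3563]
eef_rot: [3.141, -0.0, 0.963]
force: [-0.0, -0.5, 2.0]
grip_width: 0.0263
grip_force: 39.9
[-0.02913155 -0.48242003  1.97952366] [-0.06144355  0.04523823  0.01282448] [ 0.49093726 -0.0955665   0.35634301] [ 3.14131309e+00 -8.24575896e-05  9.62775979e-01]
```

```bash
python3 -m jog '[[0,0,0,0,0,0.04],[0,0,0,0,0,0.08],[0,0,0,0,0,0.12],[0,0,0,0,0,0.16],[0,0,0,0,0,0.2],[0,0,0,0,0,0.2]]'
cat > dm.py <<'E'
from h import *
def rect(c,name):
    # rectify around dial; refine centre offline
    n=np.arange(-45,45.1,.25)*1e-3
    P=np.array([[proj(c,[D[0]+x,D[1]+y,.115]) for y in -n] for x in -n]).astype(np.float32)
    a=cv2.remap(c['img'],P[...,0],P[...,1],cv2.INTER_CUBIC)
    return a
D=[.548,-.2275]
out=[]
for nm in('top','side'):
    c=shot(nm); out.append(rect(c,nm))
w=np.load('pics/w3.png.npz');cw=dict(img=cv2.imread('pics/w3.png'),K=w['K'],R=w['R'],t=w['t'])
s=np.load('pics/side1.png.npz');cs=dict(img=cv2.imread('pics/side1.png'),K=s['K'],R=s['R'],t=s['t'])
out+= [rect(cs,''),rect(cw,'')]
o=ctrl.get_obs();print(o['force'],o['eef_rot'])
A=np.vstack([np.hstack(out[:2]),np.hstack(out[2:])])
cv2.imwrite('pics/dm.png',cv2.resize(A,(600,600)))
E
python3 dm.py
```

```text
time_s: 10.5
ee_pos: [0.491, -0.0955, 0.3563]
eef_rot: [3.141, -0.0, 0.763]
force: [1.2, 0.0, 1.5]
grip_width: 0.0256
grip_force: 39.9
[0.79788521 1.10846154 1.42552636] [ 3.14129762e+00 -2.70815670e-04  7.64522889e-01]
```

View pics/dm.png

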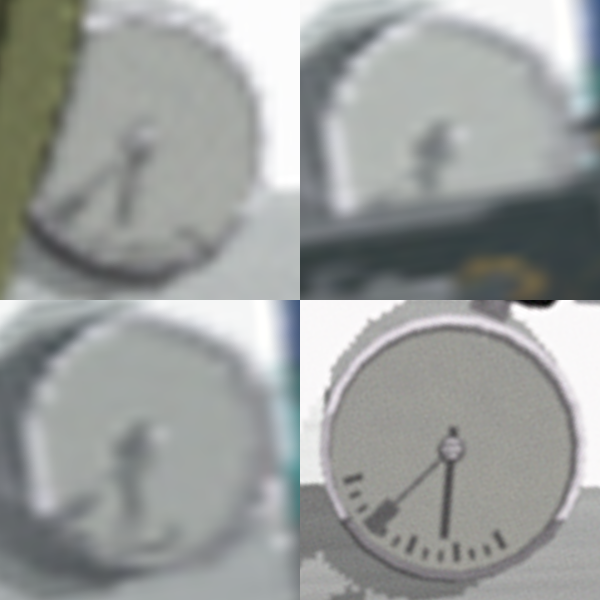

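Top-left panel (top camera, now): pivot (143,133), pointer to (122,222), marker to (62,215), so the pointer has moved about 0.15 rad and roughly 0.55 to 0.6 remains. Turn on.

```bash
cat > ang.py <<'E'
from h import *
D=np.array([.548,-.2275])
def prof(c,C):
    th=np.arange(-.3,1.3,.02); r=np.arange(9,20,.5)*1e-3
    g=c['img'].mean(2).astype(np.float32)
    # world: cw angle 0 = -x_world ("down"), growing cw -> +y
    P=np.array([[proj(c,[C[0]-q*np.cos(a),C[1]+q*np.sin(a),.114]) for q in r] for a in th]).astype(np.float32)
    return th,cv2.remap(g,P[...,0],P[...,1],cv2.INTER_LINEAR).mean(1)
if __name__=='__main__':
    import sys
    c=shot('top',sys.argv[1]);o=ctrl.get_obs();print(o['force'],o['moment'],o['eef_rot'])
    # dial centre: pivot as seen in the rectified view, offset (143-150, 133-150)*.3 mm
    C=D+np.array([17,7])*.3e-3
    th,p=prof(c,C)
    print(' '.join('%.2f:%d'%(a,v) for a,v in zip(th[::2],p[::2])))
E
python3 ang.py t0.png
python3 -m jog '[[0,0,0,0,0,0.05],[0,0,0,0,0,0.1],[0,0,0,0,0,0.15],[0,0,0,0,0,0.2],[0,0,0,0,0,0.25],[0,0,0,0,0,0.3],[0,0,0,0,0,0.3]]'
python3 ang.py t1.png
```

```text
[ 0.88098572 -0.73644775  1.25618953] [ 0.03571225 -0.1284874  -0.00505443] [ 3.14128427e+00 -2.80904795e-04  7.64354366e-01]
-0.30:161 -0.26:160 -0.22:159 -0.18:158 -0.14:156 -0.10:155 -0.06:154 -0.02:150 0.02:146 0.06:143 0.10:139 0.14:135 0.18:132 0.22:130 0.26:129 0.30:129 0.34:131 0.38:134 0.42:137 0.46:140 0.50:143 0.54:144 0.58:145 0.62:145 0.66:145 0.70:145 0.74:146 0.78:148 0.82:150 0.86:152 0.90:155 0.94:158 0.98:160 1.02:162 1.06:163 1.10:163 1.14:164 1.18:164 1.22:164 1.26:164
time_s: 11.35
ee_pos: [0.491, -0.0955, 0.3563]
eef_rot: [3.141, -0.0, 0.463]
force: [1.9, 0.6, 0.8]
grip_width: 0.0259
grip_force: 39.9
[2.43884571 0.39730028 1.51694895] [ 0.18364335 -0.42079742  0.04282224] [ 3.14136977e+00 -4.39656995e-04  4.64597772e-01]
-0.30:164 -0.26:163 -0.22:163 -0.18:163 -0.14:162 -0.10:162 -0.06:161 -0.02:161 0.02:159 0.06:158 0.10:157 0.14:156 0.18:154 0.22:150 0.26:146 0.30:142 0.34:138 0.38:133 0.42:128 0.46:124 0.50:121 0.54:119 0.58:119 0.62:120 0.66:121 0.70:122 0.74:124 0.78:124 0.82:124 0.86:122 0.90:118 0.94:114 0.98:110 1.02:106 1.06:102 1.10:99 1.14:96 1.18:93 1.22:91 1.26:89
```

```bash
cat > cmp.py <<'E'
from ang import *
import sys
def load(f):
    w=np.load(f'pics/{f}.npz');return dict(img=cv2.imread('pics/'+f),K=w['K'],R=w['R'],t=w['t'])
def darkdir(c,C,r0,r1,lo,hi):
    th=np.arange(lo,hi,.02); r=np.arange(r0,r1,.5)*1e-3; g=c['img'].mean(2).astype(np.float32)
    P=np.array([[proj(c,[C[0]-q*np.cos(a),C[1]+q*np.sin(a),.114]) for q in r] for a in th]).astype(np.float32)
    return th,cv2.remap(g,P[...,0],P[...,1],cv2.INTER_CUBIC).mean(1)
C=D+np.array([17,7])*.3e-3
for f in ['top1.png']+sys.argv[1:]:
    for r0,r1 in ((12,18),(18,25)):
        th,p=darkdir(load(f),C,r0,r1,-.2,1.1); print(f,r0,' '.join('%d'%v for v in p[::2]))
print(' '.join('%.2f'%v for v in th[::2]))
E
python3 cmp.py t0.png t1.png
```

```text
top1.png 12 149 148 145 142 138 132 127 122 119 118 120 125 132 138 144 148 150 150 147 144 140 137 135 134 135 138 141 145 148 150 152 153 154
top1.png 18 154 152 150 147 142 135 128 123 121 123 128 134 140 145 149 152 154 154 153 150 145 141 136 132 131 133 137 143 148 152 154 155 155
t0.png 12 163 162 161 159 156 152 147 143 138 135 132 130 129 130 133 136 139 142 144 145 145 145 144 144 145 148 151 155 158 161 164 165 166
t0.png 18 164 163 163 163 160 157 154 149 142 133 125 122 123 131 141 151 158 162 162 160 157 152 146 142 140 142 146 152 158 162 164 165 165
t1.png 12 165 165 165 165 164 164 164 164 162 160 156 152 148 142 136 130 124 119 115 113 113 114 117 120 123 124 123 120 116 110 104 98 92
t1.png 18 165 164 164 165 165 164 164 164 163 163 162 160 156 149 142 134 127 124 124 127 132 135 137 136 135 133 129 122 111 97 83 72 65
-0.20 -0.16 -0.12 -0.08 -0.04 -0.00 0.04 0.08 0.12 0.16 0.20 0.24 0.28 0.32 0.36 0.40 0.44 0.48 0.52 0.56 0.60 0.64 0.68 0.72 0.76 0.80 0.84 0.88 0.92 0.96 1.00 1.04 1.08
```

```bash
python3 -m jog '[[0,0,0,0,0,0.05],[0,0,0,0,0,0.1],[0,0,0,0,0,0.15],[0,0,0,0,0,0.2],[0,0,0,0,0,0.25],[0,0,0,0,0,0.28],[0,0,0,0,0,0.28]]'
python3 ang.py t2.png; python3 cmp.py t2.png|tail -3
```

```text
time_s: 12.1
ee_pos: [0.491, -0.0955, 0.3564]
eef_rot: [3.141, -0.001, 0.184]
force: [3.9, 0.6, 1.5]
grip_width: 0.0256
grip_force: 39.9
[4.01398397 1.00906436 1.21481246] [ 0.21408429 -0.643685    0.02917704] [ 3.14148954e+00 -4.90302458e-04  1.84499634e-01]
-0.30:164 -0.26:164 -0.22:164 -0.18:164 -0.14:163 -0.10:163 -0.06:163 -0.02:163 0.02:162 0.06:162 0.10:161 0.14:161 0.18:160 0.22:159 0.26:158 0.30:156 0.34:154 0.38:152 0.42:150 0.46:147 0.50:144 0.54:140 0.58:136 0.62:131 0.66:127 0.70:125 0.74:124 0.78:124 0.82:124 0.86:125 0.90:125 0.94:126 0.98:127 1.02:128 1.06:129 1.10:128 1.14:128 1.18:126 1.22:125 1.26:124
t2.png 12 166 167 167 167 167 166 166 166 166 165 165 164 164 163 161 159 156 152 148 142 137 132 128 126 126 128 130 132 134 136 137 137 136
t2.png 18 165 165 164 164 164 165 165 166 166 166 166 164 163 161 160 156 152 148 142 135 126 115 104 95 89 88 88 89 88 84 79 73 69
-0.20 -0.16 -0.12 -0.08 -0.04 -0.00 0.04 0.08 0.12 0.16 0.20 0.24 0.28 0.32 0.36 0.40 0.44 0.48 0.52 0.56 0.60 0.64 0.68 0.72 0.76 0.80 0.84 0.88 0.92 0.96 1.00 1.04 1.08
```

Pointer and marker coincide (both at about 0.75). Back off a little within the slot's play, lift out, and check the dial from close by.

```bash
python3 -m jog '[[0,0,0,0,0,-0.06],[0,0,0,0,0,-0.12],[0,0,-0.3,0,0,-0.12],[0,0,-0.6,0,0,-0.12],[0,0,-1.5,0,0,-0.12],[0,0,-3,0,0,-0.12],[0,0,-5.4,0,0,-0.12],[0,0,-5.4,0,0,-0.12]]'
python3 -m jog '[[0,4,0,0,0,0],[0,8,0,0,0,0],[0,12,0,0,0,0],[0,14,0,0,0,0],[0,14,0,0,0,0],[0,14,0,0,0,0]]'
cat > fin.py <<'E'
from h import *
c=shot('wrist','w7.png');o=ctrl.get_obs();print(o['ee_pos'],o['eef_rot'],o['qpos'])
n=np.arange(-40,40.1,.2)*1e-3
P=np.array([[proj(c,[.548+x,-.2278+y,.114]) for y in -n] for x in -n]).astype(np.float32)
a=cv2.remap(c['img'],P[...,0],P[...,1],cv2.INTER_CUBIC)
b=cv2.resize(c['img'],(533,400))
cv2.imwrite('pics/fin.png',a)
cv2.imwrite('pics/fin2.png',cv2.resize(a,(600,600)))
E
python3 fin.py
```

```text
time_s: 12.95
ee_pos: [0.4909, -0.0956, 0.4133]
eef_rot: [3.139, -0.003, 0.302]
force: [0.5, 0.1, -0.1]
grip_width: 0.0258
grip_force: 39.9
time_s: 13.55
ee_pos: [0.5325, -0.229, 0.4093]
eef_rot: [-3.14, 0.001, 0.302]
force: [-1.1, 0.5, -0.7]
grip_width: 0.0259
grip_force: 39.9
[ 0.53248264 -0.22850084  0.40973847] [-3.14082188e+00  7.23261571e-04  3.02911940e-01] [-4.68570643e-01  3.62162904e-01  1.42661883e+00  4.94552726e-05
  1.35386680e+00  7.99303353e-01]
```

View pics/fin2.png

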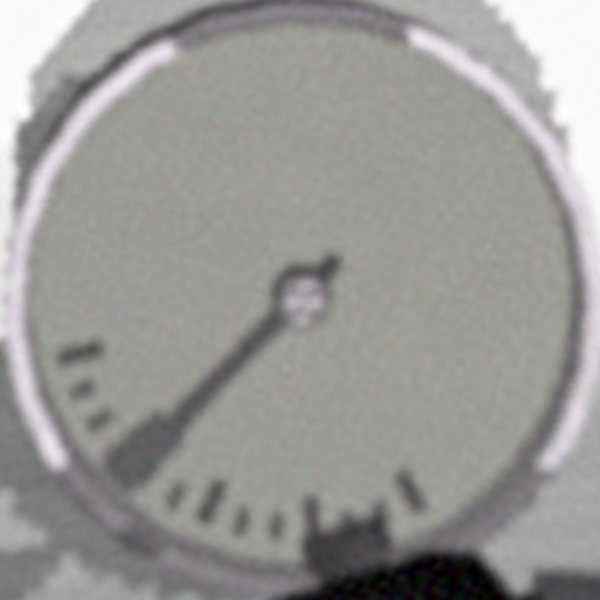

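Pointer lies right on the marker tab (pivot (300,298), both through about (145,455)). Now take the screwdriver back to its hole.

```bash
python3 -m jog '[[0.5,-4.5,0,0,0,0],[0.9,-9,0,0,0,0],[1.4,-13.5,0,0,0,0],[1.8,-18,0,0,0,0],[2.3,-22.5,0,0,0,0],[2.7,-27,0,0,0,0],[3.2,-31.5,0,0,0,0],[3.6,-36,0,0,0,0]]'
python3 -m jog '[[0.4,-4,0,0,0,0],[0.8,-8,0,0,0,0],[1.2,-12,0,0,0,0],[1.6,-15.5,0,0,0,0],[1.6,-15.5,0,0,0,0],[1.6,-15.5,0,0,0,0],[1.6,-15.5,0,0,0,0]]'
python3 - <<'E'
from h import *
from scipy.spatial.transform import Rotation as Ro
c=shot('wrist','w8.png');o=ctrl.get_obs();print(o['ee_pos'],o['eef_rot'],o['qpos'][5])
R=Ro.from_euler('xyz',o['eef_rot']).as_matrix();print('to go cm',R.T@(np.array([.4288,.279,.2695])-o['ee_pos'])*100)
# hole: dark blob in bamboo near the predicted mouth
p=proj(c,[.428,.279,.06]);print('hole px',p)
for r in range(int(p[1])-16,int(p[1])+14):
    print(r,''.join(chr(48+int(v.mean()//8)) for v in c['img'][r,int(p[0])-25:int(p[0])+26]))
E
```

```text
time_s: 14.4
ee_pos: [0.458, 0.1275, 0.4105]
eef_rot: [3.142, -0.001, 0.304]
force: [0.7, 0.6, -1.5]
grip_width: 0.0259
grip_force: 39.9
time_s: 15.1
ee_pos: [0.4284, 0.2775, 0.4103]
eef_rot: [3.141, -0.0, 0.303]
force: [0.1, -0.7, -1.8]
grip_width: 0.0258
grip_force: 39.9
[0.42861022 0.2772221  0.41036396] [ 3.14151034e+00 -1.32774942e-04  3.02140423e-01] 1.7710537881215487
to go cm [ 0.06915178 -0.16524912 14.08639152]
hole px [252.28297421 177.99931442]
161 BBBCBCCBBBBCCCCBCBBCBBBCCCBCCCCBBCCCBBCBCBCCCCCBCBC
162 BBBCCCBCCBBCCBBCBBCCCCBBCCCBCCCBCCBCCBCBCBBCCCBBBBC
163 BBCCCBBCBBBCBBCCBCBCCCCCCBCCCCBCCBBCBCBBCCCCCCBCBCC
164 CBBCCCBCCBBBBBCCBCBBCCCCBCCCCCCBCCCCCCCCBCCCCCCBBCB
165 BCCBCBBBCCBCCCCCCCBCBCBCBCBCBCCCCCCCCCBBBCBCCCCBCCC
166 CBCCCBCCCCBBBBCBCBBBCBBA@AAABBCCCCBCCCCBCBCCBBCCBBB
167 BBCBCCBBCCCBCBCCBBCBB@@?>?>>?@ABBBCBCCCCCCBCBCCCCCC
168 CBCCBCCCBCBBCBBCCCBA??>>=>>>>>?@@BCCCCCCCCCCCCBCBCB
169 BBCBCBCBBCBBBCCBCB@@>>>>>>>>>=>>?ABCBBBBCCCBCCBCCCC
170 CBBBCBBCBCBCBBBCBA>>>>>>>>>>>>>>=?ABCBCBCCCCCBBCCCC
171 BBBBCBBBCCCBCCCCA?<<=>>>>>=>=>>=<<?BBCCBCCBCCCBCBCC
172 CBCCBBCCCBCCBCCCA=9
[... 340 characters left out ...]
99999999998;>BCBCBCCCBCBBBBC
179 BBBCCBBBBBBBBCBB@=<;;::99999999989<@BBCBBCBBCBBCCBB
180 BBBCBBCBCCCCCBCBA><;;;::999999889:=@BCBCCBBBBCCBCBB
181 BBBBCBBCBBBBCBCBB@<;;;::999:99899;?ABBCBCBCCCBCBBBB
182 BBBCBCBBBBCBBBCCBA><;;:::9999999<>ABBCBCBBCBBBBBCCB
183 BCBBCBBCBBBBCBBBBBA?<;;;:99999:<>@BCBCBBCCBBBCBBCBB
184 CBBBBBBBBCCCBBCBBBBA@><<::::;;=?ABBCCBBCBCCCCCCBCBC
185 BCCBBBBBBBCBBCBBBCBBAA@>>===>>@BBBBBBBBCBCBBBBBCBBB
186 BBBBBBBBBBBCBCBBCBBBBBAAA@@AABBBCBBBBBBBCBCCBBBBCCC
187 BBBBBBCCBBBCCBBCCBBCCCBCBBBBBBCBBBBCBBCBCBCCCCBBCBB
188 BBBBBCBBBBBBBCBBBBCBBBBBBCCCCBBBBCCCCBCBBBBCBBCBCCB
189 CCCBBBBBBCCBBBBBBBBBBBBCBBBBBBBBBCBBBCBBBCBCCBBBBBB
190 BBBBCBBBBBCBBBBBBBBBCBBBBBBCCBCBBCBCCCBCBBCBBBCCCBB
```

The hole shows centred at about (252,176), within 2 mm of expectation. Lower in.

```bash
python3 -m jog '[[0.15,-0.2,3,0,0,0],[0.15,-0.2,6,0,0,0],[0.15,-0.2,8.5,0,0,0],[0.15,-0.2,10,0,0,0],[0.15,-0.2,12,0,0,0],[0.15,-0.2,13.5,0,0,0],[0.15,-0.2,13.9,0,0,0],[0.15,-0.2,13.9,0,0,0]]'
python3 -m jog '[[0,0,0.1,0,0,0],[0,0,0.15,0,0,0],[0,0,0.15,0,0,0]]'
```

```text
time_s: 15.95
ee_pos: [0.4297, 0.2797, 0.2712]
eef_rot: [3.141, 0.001, 0.302]
force: [0.5, -0.3, -0.9]
grip_width: 0.0258
grip_force: 39.9
time_s: 16.25
ee_pos: [0.4296, 0.2802, 0.2703]
eef_rot: [-3.141, -0.001, 0.303]
force: [0.0, 1.1, -0.5]
grip_width: 0.0252
grip_force: 39.9
```

Within 1–2 mm of resting; release, then rise.

```bash
python3 -m jog '[[0,0,0.05,0,0,0],[0,0,0.05,0,0,0],[0,0,0.05,0,0,0],[0,0,0.05,0,0,0],[0,0,0.05,0,0,0],[0,0,0.05,0,0,0]]' 50
python3 -m jog '[[0,0,-2,0,0,0],[0,0,-4,0,0,0],[0,0,-8,0,0,0],[0,0,-12,0,0,0],[0,0,-15,0,0,0],[0,0,-15,0,0,0],[0,0,-15,0,0,0],[0,0,-15,0,0,0]]'
python3 - <<'E'
from h import *
c=shot('wrist','w9.png');o=ctrl.get_obs();print(o['ee_pos'],o['force'])
hsv=c['img'].max(2);p=proj(c,[.43,.2796,.112]);q=proj(c,[.43,.2796,.06]);print('top px',p,'base px',q)
for r in range(int(q[1])-14,int(p[1])+22):
    print(r,''.join(chr(48+int(v.mean()//8)) for v in c['img'][r,int(p[0])-25:int(p[0])+26]))
E
```

```text
time_s: 16.85
ee_pos: [0.4296, 0.2803, 0.2692]
eef_rot: [-3.142, 0.0, 0.303]
force: [0.6, 0.3, 0.6]
grip_width: 0.0468
grip_force: 0.0
time_s: 17.65
ee_pos: [0.4295, 0.2802, 0.418]
eef_rot: [3.141, 0.002, 0.303]
force: [0.6, -0.0, 0.0]
grip_width: 0.0469
grip_force: 0.0
[0.42953725 0.28025206 0.4179048 ] [ 0.19462656 -0.21161607 -1.14217265]
top px [254.61736716 188.9689386 ] base px [254.49338184 175.32325138]
161 BBBBABBBBBBBBABBABBBBABBBBBBBBBBBBBBBBBBBBABBBBBBAB
162 BBBBBBBBBABBABBBBBABBBBABBCBBBBBBABBBBBABBBBBBBBBBB
163 BABBABBBBBBBBBABBABBBBBBBBBBBBABABBBBBBBBBBBBBBBABB
164 BBBBBBBBBBBABBBA???@@@@?????>???@ABCBBBBBBBBBABBBBB
165 BBBBBBBBBB@@AAB?<::;<;9:9:98899::=?AABBBBBBBBBBBBBB
166 BAB@@@AABB@>??>;6435544434433444469=@BBBABBBBBBBABA
167 AAB@>?@@@@>>>;7421231212222213221256<@BBBBBAAABABBB
168 ?@??=>=>=>>=<943102233323232132211138?ABBBBBBBBBBAB
169 >>==========;731033223232222222122315<@BBBBBBBBBBBB
170 ====>=======94022113332222233332232139?BBBBBBBBBBBB
171 ===>==>====<73221123132322333332132317>ABBBBBBBBBBB
172 =>>>===>===:63112221321232021212232206>ABBBBBABBBBB
173 =========
[... 1358 characters left out ...]
;;;;;<:85433225;@BAAABBBBBBA
198 AABBBABABABA>731333467999::98753423238>ABABBBBAAAAB
199 AABBABABAABB?:63232224355664333223568;@BBBABABBBAAA
200 BBBBABBABBBB@><96655556655666666679<>@ABBABBABABABA
201 ABABABBABBBAAA@?=<::<=====<======>@AAABABAABBBABABA
202 @AAABBABBBABBABAB@??@AAABAAAAAAABBABBBBBBBBBAAABAAB
203 =?@AABBBABBBABBABBBABBBBBBBBBBBBBBBBBAAAABABAAABBAB
204 :;=>@AAAABABABABABABBABBBBAAAABABABAAABBBAABABBABAB
205 889;=>?@AAABBBBBABBBBBBAAAAABBBAAAAABBABBBBBABABAAA
206 9988::<=?@ABBBBABABBAAAABBBAABBABBABBABABBBBBBABBAA
207 :998999;;=?@@AABBABBABAABAAABBAABABBAAAAAABABBBABAB
208 :<::9989::<=?@ABBBAAABBAABABBBABBABBBBBBBBAAAAABBBA
209 ;;;:999999::;>>@AABBAABAAABBBBBABAAAABABBAAAABABABB
```

The handle's top ring is centred at (254,190), with (255,189) expected for a fully seated, upright driver. Handing in.

```bash
python3 -c "
from station import ctrl
print(ctrl.hand_in())"
```

```text
the job is handed in; nothing more can be done
None
```

The job is handed in, and no verdict came back: on my last pictures the pointer stands on the marker tab and the screwdriver stands upright, released and down in its hole, with only light wrist forces (about 4 N at most) at each reading during the turn.

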